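# Feed a hardwood blank through the fence gap to the end stop

## Task

Push the red hardwood blank along the bench, right through the narrow gap between the aluminium fence and the white plastic guide block, until its leading end rests flat against the black end stop. Only push it with the fingers: keep it flat on the bench, never grip or lift it, and leave the hammer, the glue bottle and the tape measure where they are. Finish with the arm clear.

Things in the scene. Friction and masses are not known exactly. Their poses are not given: they have to be found in the camera images.
- blank: Loose red-brown hardwood board, 92 mm (its x) by 130 mm (its y) by 30 mm high, 0.2 to 0.4 kg, lying flat on the bench. Origin: centre of its underside. It starts upstream of the gap (jig -y side), 20 to 65 mm off the gap's middle line towards the robot (jig -x), turned up to 0.3 rad against the jig.
- jig: Feed jig fixed to the bench. Origin: on the bench, middle of the gap. y: feed direction (roughly to the robot's left); x: across the gap to the fence (roughly away from the robot). Aluminium fence: inner face at x = +48 mm, 24 mm thick, 40 mm high, y = -260 to +200 mm. The gap is 96 mm wide (x = -48 to +48), 4 mm more than the blank, and 60 mm long (y = -30 to +30).
- guide (a point): Centre of the top of the white plastic guide block, fixed, part of the jig: 45 mm (jig x) by 60 mm (jig y) by 35 mm high; jig x = -93 to -48 mm, y = -30 to +30 mm.
- stop (a point): Middle of the upper edge of the black end stop's face, at jig x = +9, y = +175 mm, 35 mm above the bench. The stop is fixed, 78 mm wide (jig x = -30 to +48 mm), 24 mm thick. With the blank against it the blank's centre is at jig y = +110 mm and its tail is 15 mm past the gap.
- hammer: Bystander: hammer with a blue handle, 260 mm long, lying flat on the robot's side of the jig, downstream of the guide block. Origin near the middle of its length. x points from the handle to the head.
- glue: Bystander: upright yellow glue bottle, 56 mm across, 130 mm high, beyond the fence. Origin: centre of its underside.
- tape: Bystander: black and yellow tape measure, 30 by 62 by 60 mm high, standing beyond the fence. Origin: centre of its underside.
Not all that is in view belongs to the job. What is meant by the blank is not yellow, and is the larger of those in its own colour.

How it is judged:
On the way:
1. the blank is in the gap, between the fence and the guide block (y of blank in the frame of jig between -0.05 and 0.05 m and x of blank in the frame of jig between -0.008 and 0.008 m), for 0.1 s.
At the end, for the whole second after the job is handed in: The blank has gone through the gap and lies still and flat on the bench, its leading end within 5 mm of the end stop, square to the jig within 0.08 rad, and not drifted more than 15 mm from the gap's middle line (y of blank in the frame of jig between 0.105 and 0.115 m and x of blank in the frame of jig between -0.015 and 0.008 m and angle between the y axis of blank and the y axis of jig, either way round below 0.08 rad and height (world z) of blank below 0.004 m and angle between blank's own z axis and vertical below 0.05 rad and linear speed of blank below 0.01 m/s); the robot touches nothing.
It fails at once if the blank is lifted off the bench (height (world z) of blank above 0.012 m).
It fails at once if the blank is tipped (angle between blank's own z axis and vertical above 0.15 rad).
It fails at once if the hammer is disturbed (moved more than 20 mm) (distance of hammer from where it was at the start of the episode above 0.02 m).
It fails at once if the glue bottle is disturbed (moved more than 20 mm) (distance of glue from where it was at the start of the episode above 0.02 m).
It fails at once if the tape measure is disturbed (moved more than 20 mm) (distance of tape from where it was at the start of the episode above 0.02 m).
It also fails if it takes over 64 s, if anything falls off the work surface, if the arm or the gripper's body presses on something with over 40 N, if the wrist force passes 120 N, or if a joint passes its speed limit or range.

## Robot

A 7-joint arm with a two-finger parallel gripper is mounted at the origin on the work surface. World frame = base frame: x ahead of the robot, y to its left, z up, the work surface at z = 0. Lengths are in m, angles in rad, forces in N, time in s.
With the tool pointing down it reaches from about 0.4 to 0.85 m from the base axis. Payload 4.5 kg.
Tool frame: the origin (TCP) lies midway between the tips of the shut fingers; the grasp point (between the pads) lies behind it (r.grip_point_offset is the z of the grasp point in the tool frame, in m); z points along the fingers, y is the line along which they close (so a half turn about z gives the same grasp; the last joint's range is limited). The gripper opens to 88 mm and grips with 3 to 60 N. Pads are 18 mm wide; open, the fingers measure 123 mm over their backs; the gripper's body (75 mm by 187 mm) begins 45 mm behind the grasp point.
Start: joints at [1.226, 0.689, -0.195, 1.565, 0.157, 0.902, -0.215], TCP at [0.231, -0.581, 0.239] pointing down, gripper open.
Joint ranges: [-3.01, 3.01], [-0.46, 2.08], [-1.47, 1.51], [0.13, 2.56], [-1, 4.14], [0.04, 2.09], [-2.66, 2.66]. Speed limits (rad/s): [2.57, 2.57, 3.14, 3.14, 3.14, 3.14, 3.14].

## Interface

Orientations are given as a unit quaternion [x, y, z, w].
In Python, from plant import r, optics, workorder gives the robot as it stands.
- The arm moves only by the shell command python3 -m creep 'ROWS' [FORCE]. ROWS is JSON, a list of rows, each an object of numbers: "grip": the gripper command: -1 is shut, 1 is fully open, values between are in proportion; "tx", "ty", "tz": the shift along the tool's x, y, z in cm; "spin": the turn about the tool's z in degrees. In form: [{"grip": .., "tx": .., "ty": .., "tz": .., "spin": ..}, ...]. A call has 1 to 8 rows; each row shifts and turns the commanded pose from where the row before left it, along the tool's axes as they then stand; what a row does not reach is not made up. A row lasts 1/12 s, in which the tool goes at most 41.7 mm and 7.16 degrees, less where a joint would pass 70% of its speed; a pose out of reach is approached as far as the arm can. A call with a gripper value outside its range is refused whole. The fingers move at their own pace and stop on an object; FORCE is the grip in N (left out, the last holds). Time passes only in rows, so rows that do not move let the fingers close. It gives the time, the measured TCP pose, the force, the opening and the grip force at its end, in the units of the state.
- r.get_state(): the state, without advancing time (a new reading comes with each control period).
- optics.snapshot(name): name is "scene" or "top"; returns (picture, depth): 480x640x3 uint8, red, green, blue; 480x640 float32, m along the optical axis (not along the pixel's ray), 0 where there is no reading.
- optics.get_calibration(name): a dict with "fx", "fy", "cx", "cy" (pixels), "D" ([k1, k2, p1, p2, k3] as OpenCV has them; the pictures are not rectified), "extrinsics" (4x4, takes a point from world to camera coordinates). Camera axes: x right, y down, z forward; pixel columns grow to the right and rows downward; lengths in m; the calibration is good to about 2 mm. A picture is of the moment at which its call begins. get_calibration takes no time and is no camera call.
- workorder.finish_job(): hands the job in; it is judged then, once.
The state is a dict: "clock": time; "q": joint angles; "qd": joint speeds; "joint_torque": joint torques, N m; "tool_pos": TCP position; "eef_rot": TCP orientation; "contact_force": force on the tool from outside, world axes, zero at the start; "moment": the same for the moment, N m; "opening": opening from 0.0 (shut) to 1.0 (fully open); "finger_force": force on a finger pad.
Only numpy, scipy, OpenCV 4.12 (cv2) and the standard library are available. Lean on these libraries where they do the work, as an engineer would, in place of code of your own. Each camera call takes 0.05 s, during which the arm holds its last target. There are 200 camera calls.

## Working session

There is one attempt and no reset: what is moved stays moved. The work goes in short steps, Python scripts to look and compute and a shell command to move; the robot and the scene stay as the last step left them, time stands still between calls to the robot, and variables do not carry over. Pictures are saved under pics/ and viewed, at most 10 in all, crops included, and the job is handed in when it is done.

```bash
ls; mkdir -p pics; python3 - <<'E'
from plant import r, optics
import cv2,numpy as np
for n in("scene","top"):
    p,d=optics.snapshot(n); np.savez(f'/tmp/{n}.npz',p=p,d=d)
    cv2.imwrite(f'pics/{n}0.png',p[...,::-1])
    c=optics.get_calibration(n); print(n,c)
s=r.get_state(); print(s['clock'],s['tool_pos'],s['eef_rot'],r.grip_point_offset)
E
```

```text
pics
scene {'fx': 485.16344177943955, 'fy': 485.16344177943955, 'cx': 323.66032650981657, 'cy': 236.82805991492828, 'D': array([-0.12222703,  0.        ,  0.        ,  0.        ,  0.        ]), 'extrinsics': array([[ 0.59579741,  0.80302221,  0.01344541, -0.31339294],
       [ 0.47265607, -0.33705098, -0.81424375, -0.22229301],
       [-0.64932402,  0.49147937, -0.58036742,  1.22106833],
       [ 0.        ,  0.        ,  0.        ,  1.        ]])}
top {'fx': 449.9128761296401, 'fy': 449.9128761296401, 'cx': 311.5045534123762, 'cy': 236.12350285833247, 'D': array([-0.11127132,  0.        ,  0.        ,  0.        ,  0.        ]), 'extrinsics': array([[-0.08240422, -0.99659717,  0.00190568,  0.02678046],
       [-0.97605565,  0.08031919, -0.20214894,  0.54847761],
       [ 0.20130799, -0.01851797, -0.97935294,  0.71806315],
       [ 0.        ,  0.        ,  0.        ,  1.        ]])}
0.1 [ 0.23090516 -0.5801619   0.23799928] [ 9.82104753e-01  1.88333640e-01 -2.06864489e-04 -8.07191982e-04] -0.0187
```

View pics/top0.png

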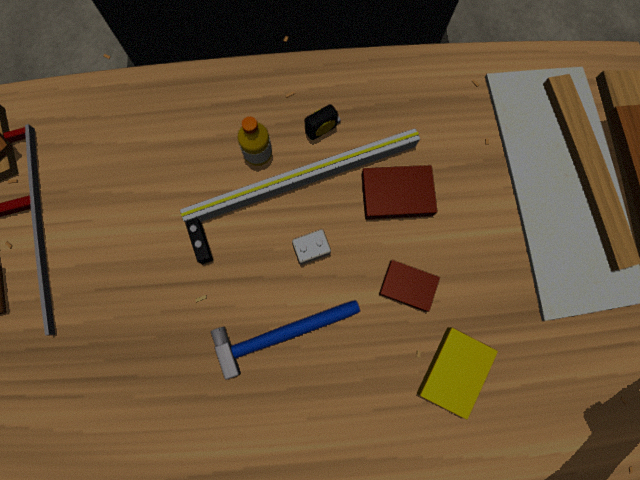

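View pics/scene0.png

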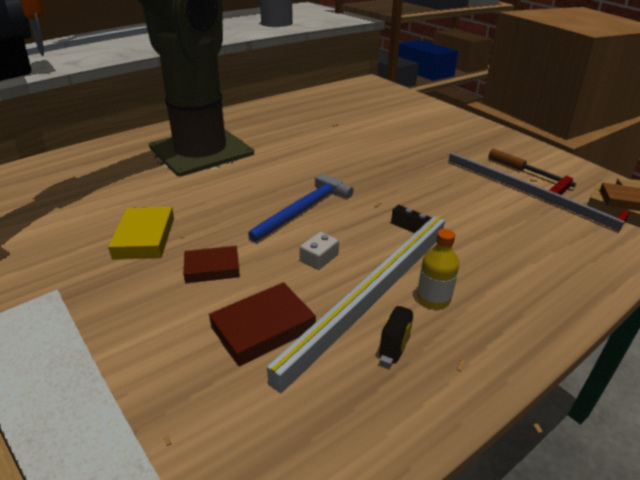

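The large top view shows three possible blanks: red at (400,192), red at (410,285) and yellow at (458,372). The large red one at (400,192) fits the description. The fence runs from (417,135) to (185,215), the guide is at (312,246), the stop at (199,242) and the hammer at (285,335). The scene view agrees: large red board at (262,322), small one at (212,264).

```bash
cat > h.py <<'E'
from plant import r, optics
import cv2,numpy as np
def cloud(n,p=None,d=None):
    if p is None: p,d=optics.snapshot(n)
    c=optics.get_calibration(n); K=np.array([[c['fx'],0,c['cx']],[0,c['fy'],c['cy']],[0,0,1]])
    v,u=np.mgrid[:480,:640]
    xy=cv2.undistortPoints(np.stack([u,v],-1).reshape(-1,1,2).astype(float),K,c['D']).reshape(480,640,2)
    T=np.linalg.inv(c['extrinsics']); ray=np.dstack([xy,np.ones((480,640))])
    return p,ray@T[:3,:3].T,T[:3,3],(ray*d[...,None])@T[:3,:3].T+T[:3,3]
def onplane(ray,o,z): return (o+ray*((z-o[2])/ray[...,2])[...,None])[...,:2]
def rect(pts):
    (c,s,a)=cv2.minAreaRect((pts*1000).astype(np.float32)); return np.array(c),np.array(s),a
def largest(m):
    n,l,st,_=cv2.connectedComponentsWithStats(m.astype(np.uint8)); return l==1+np.argmax(st[1:,4])
def redmask(p):
    q=p.astype(int); return (q[...,0]>60)&(q[...,0]>2.6*q[...,1])
E
python3 - <<'E'
from h import *
z=np.load('/tmp/top.npz'); p,ray,o,W=cloud('top',z['p'],z['d'])
v,u=np.mgrid[:480,:640]
def box(a,b,c,d): return (u>=a)&(u<=c)&(v>=b)&(v<=d)
m=largest(redmask(p)&box(340,140,460,240))
print('blank z',np.median(W[m][:,2]),m.sum())
mt=largest(m&(W[...,2]>.024)); 
for zz in(.03,):print('blank',rect(onplane(ray,o,zz)[mt]))
print('table z',np.median(W[box(250,390,400,440)][:,2]))
for n,b,h in(('fence',(170,120,430,225),.04),('guide',(285,225,340,270),.035),('stop',(180,212,220,270),.035),('hammer',(205,290,370,385),.02)):
    mm=box(*b)&(W[...,2]>h-.007)&(W[...,2]<h+.008); mm=largest(mm)
    print(n,np.median(W[mm][:,2]),mm.sum(),rect(onplane(ray,o,h)[mm]), (onplane(ray,o,h)[mm].mean(0)*1000).round(1))
sc=p[120:320,330:510]; cv2.imwrite('pics/crop1.png',cv2.resize(sc[...,::-1],None,fx=3,fy=3))
E
```

```text
blank z 0.0306657723925593 2675
blank (array([ 627.58135986, -186.2288208 ]), array([127.54537964,  89.63950348]), 88.6545181274414)
table z 0.0007235034696433384
fence 0.04075488625111506 3454 (array([663.12329102, -13.44833374]), array([ 40.36417007, 462.16223145]), 15.5512056350708) [666.3  -1.4]
guide 0.035485288908252643 850 (array([535.61083984, -16.40288544]), array([45.62086868, 59.65895844]), 15.1385498046875) [535.5 -16.3]
stop 0.03609883658397062 784 (array([569.75012207, 185.14567566]), array([65.76997375, 89.06389618]), 85.1194839477539) [574.  184.9]
hammer 0.024615337024390227 2563 (array([393.57104492,  35.79590607]), array([ 88.43622589, 261.71252441]), 14.901220321655273) [386.5  56.8]
```

View pics/crop1.png

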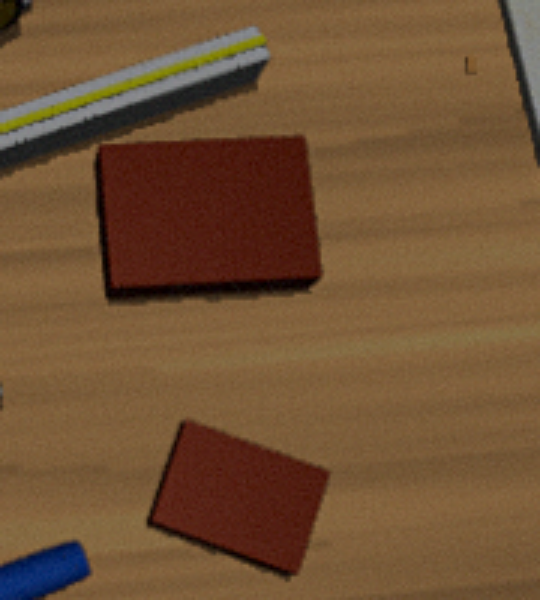

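The crop confirms the larger red board (205,215 in the crop) as the blank. The smaller red one, at (240,495), is a decoy.

```bash
python3 - <<'E'
from h import *
z=np.load('/tmp/top.npz'); p,ray,o,W=cloud('top',z['p'],z['d'])
v,u=np.mgrid[:480,:640]
def box(a,b,c,d): return (u>=a)&(u<=c)&(v>=b)&(v<=d)
def frame(a,O):
    c,s=np.cos(a),np.sin(a); return lambda P:(P-O)@np.array([[c,-s],[s,c]])
a=np.radians(15.3);g=np.array([535.6,-16.4])
P=onplane(ray,o,.04)*1000
f0=largest(box(170,120,430,225)&(W[...,2]>.035)&(W[...,2]<.048))
for _ in range(3):
    O=g+70.5*np.array([np.cos(a),np.sin(a)]); J=frame(a,O)(P)
    k=f0&(J[...,1]>-250)&(J[...,1]<140)&(J[...,0]>45)&(J[...,0]<80)
    q=J[k]; b=np.round(q[:,1]/10); mid=[(q[b==i,1].mean(),(q[b==i,0].min()+q[b==i,0].max())/2,np.ptp(q[b==i,0])) for i in np.unique(b)]
    mid=np.array(mid); l=np.polyfit(mid[:,0],mid[:,1],1); a-=l[0]; 
print('angle',np.degrees(a),'fence mid x at 0',l, 'width',np.median(mid[:,2]),'O',O)
F=frame(a,O); q=F(P)[f0]; print('fence y range',q[:,1].min(),q[:,1].max())
Ps=onplane(ray,o,.035)*1000; ms=(W[...,2]>.03)&box(180,212,220,270); q=F(Ps)[ms];q=q[(q[:,0]<44)]; print('stop y',np.percentile(q[:,1],[1,50,99]),q[:,0].min())
print('blank',F(np.array([627.58,-186.23])),'angle rel',88.65-90-np.degrees(a))
for n,b in(('glue',(225,100,280,170)),('tape',(295,95,348,145))):
    m=box(*b)&(W[...,2]>.012); m&=F(W[...,:2]*1000)[...,0]>80
    q=F(W[m][:,:2]*1000); print(n,np.percentile(q,[1,99],axis=0).round(),W[m][:,2].max())
m=box(205,290,370,385)&(W[...,2]>.01); q=F(W[m][:,:2]*1000); print('ham',np.percentile(q,[0,100],axis=0).round())
# scene camera check of blank & guide
z=np.load('/tmp/scene.npz'); p,ray,o,W=cloud('scene',z['p'],z['d'])
Jw=F(W[...,:2]*1000); m=largest(redmask(p)&(abs(W[...,2]-.03)<.004)&(Jw[...,1]<-60)&(Jw[...,0]>-100)&(Jw[...,0]<48)&(Jw[...,1]>-300)); print('scene blank',rect(onplane(ray,o,.03)[m]))
m=largest((abs(W[...,2]-.035)<.004)&(abs(Jw[...,1])<45)&(Jw[...,0]<-35)&(Jw[...,0]>-110)); print('scene guide',rect(onplane(ray,o,.035)[m]))
s=r.get_state(); print('tcp jig',F(s['tool_pos'][:2]*1000))
E
```

```text
angle 15.46114081403002 fence mid x at 0 [2.43936276e-07 6.01808796e+01] width 24.88258490718249 O [603.54870463   2.39424219]
fence y range -262.2172760703461 199.9409563221147
stop y [173.35433454 185.69731759 198.25662474] -28.937642004778464
blank [ -27.12271011 -188.20458681] angle rel -16.811140814030015
glue [[114.   6.]
 [155.  58.]] 0.13317450015325083
tape [[ 128. -137.]
 [ 161.  -68.]] 0.06359314455094722
ham [[-236.  -42.]
 [-148.  219.]]
scene blank (array([ 628.33959961, -188.83294678]), array([125.5754776 ,  87.54714203]), 88.37957000732422)
scene guide (array([539.39587402, -20.56849289]), array([46.64043808, 62.4497261 ]), 15.512776374816895)
tcp jig [-514.45871232 -462.13320504]
```

```bash
cat >> h.py <<'E'
A=np.radians(15.46);O=np.array([603.55,2.4])
def F(P):
    c,s=np.cos(A),np.sin(A); return (np.asarray(P)-O)@np.array([[c,-s],[s,c]])
def st():
    from scipy.spatial.transform import Rotation as R
    s=r.get_state(); M=R.from_quat(s['eef_rot']).as_matrix(); f=s['contact_force']
    c,q=np.cos(A),np.sin(A)
    print('t',round(s['clock'],2),'jig',F(s['tool_pos'][:2]*1000).round(1),'z',round(s['tool_pos'][2]*1000,1),'yaw-jig',round(np.degrees(np.arctan2(M[1,0],M[0,0])-A),2),'Fjig',np.round([f[0]*c+f[1]*q,-f[0]*q+f[1]*c,f[2]],1),'open',round(s['opening'],2))
def blank():
    p,ray,o,W=cloud('top',*optics.snapshot('top')); J=F(W[...,:2]*1000)
    m=redmask(p)&(abs(W[...,2]-.03)<.006)&(J[...,0]>-110)&(J[...,0]<60)&(J[...,1]<200)&(J[...,1]>-290)
    m=largest(m); q=F(onplane(ray,o,.03)[m]*1000); c,s,a=rect(q/1000); print('blank',c.round(1),s.round(1),round((a+45)%90-45,2))
    return p
E
python3 -m creep '[{"grip":1,"tx":2.5,"ty":-1.8,"spin":6.2},{"grip":1,"tx":2.5,"ty":-1.8},{"grip":1,"tx":2.5,"ty":-1.8},{"grip":1,"tx":2.5,"ty":-1.8},{"grip":1,"tx":2.5,"ty":-1.8},{"grip":1,"tx":2.5,"ty":-1.8},{"grip":1,"tx":2.5,"ty":-1.8},{"grip":1,"tx":2.5,"ty":-1.8}]'
python3 -c "from h import *;st()"
```

```text
t 0.1 jig [-514.5 -462.1] z 238.0 yaw-jig 6.25 Fjig [ 0.1 -1.  -0.7] open 1.0$[0]: bad value
```

```bash
python3 -m creep '[{"grip":1,"tx":2.5,"ty":-1.8,"tz":0,"spin":6.2},{"grip":1,"tx":2.5,"ty":-1.8,"tz":0,"spin":0},{"grip":1,"tx":2.5,"ty":-1.8,"tz":0,"spin":0},{"grip":1,"tx":2.5,"ty":-1.8,"tz":0,"spin":0},{"grip":1,"tx":2.5,"ty":-1.8,"tz":0,"spin":0},{"grip":1,"tx":2.5,"ty":-1.8,"tz":0,"spin":0},{"grip":1,"tx":2.5,"ty":-1.8,"tz":0,"spin":0},{"grip":1,"tx":2.5,"ty":-1.8,"tz":0,"spin":0}]'
python3 -c "from h import *;st()"
```

```text
clock: 0.77
tool_pos: [0.3832, -0.3851, 0.2385]
eef_rot: [0.991, 0.135, -0.0, -0.0]
contact_force: [-0.2, -0.3, -0.5]
opening: 1.001
finger_force: 0.0
t 0.77 jig [-315.7 -314.7] z 238.5 yaw-jig 0.04 Fjig [-0.3 -0.2 -0.5] open 1.0
```

```bash
python3 -m creep '[{"grip":1,"tx":3,"ty":-2,"tz":0,"spin":0},{"grip":1,"tx":3,"ty":-2,"tz":0,"spin":0},{"grip":1,"tx":3,"ty":-2,"tz":0,"spin":0},{"grip":1,"tx":3,"ty":-2,"tz":0,"spin":0},{"grip":1,"tx":3,"ty":-2,"tz":0,"spin":0},{"grip":1,"tx":3,"ty":-2,"tz":2,"spin":0},{"grip":1,"tx":1,"ty":-0.4,"tz":3,"spin":0},{"grip":1,"tx":0,"ty":0,"tz":0,"spin":0}]'
python3 -c "from h import *;st()"
```

```text
clock: 1.43
tool_pos: [0.5326, -0.2107, 0.1842]
eef_rot: [0.99, 0.139, -0.003, -0.003]
contact_force: [-0.8, 0.8, -0.3]
opening: 1.002
finger_force: 0.0
t 1.43 jig [-125.2 -186.5] z 184.2 yaw-jig 0.48 Fjig [-0.6  0.9 -0.3] open 1.0
```

```bash
python3 -m creep '[{"grip":1,"tx":0.5,"ty":0,"tz":2.5,"spin":0},{"grip":1,"tx":0,"ty":0,"tz":2.5,"spin":0},{"grip":1,"tx":0,"ty":0,"tz":2.5,"spin":0},{"grip":1,"tx":0,"ty":0,"tz":2.5,"spin":0},{"grip":1,"tx":0,"ty":0,"tz":0,"spin":0},{"grip":1,"tx":0,"ty":0,"tz":0,"spin":0}]' >/dev/null
python3 -c "
from h import *;st();p=blank();cv2.imwrite('pics/a1.png',p[90:330,230:530,::-1].repeat(2,0).repeat(2,1))"
```

```text
t 1.93 jig [-123.3 -192.5] z 88.5 yaw-jig -0.04 Fjig [0.3 0.2 0.5] open 1.0
blank [ -27.2 -188. ] [127.8  90. ] -16.67
```

View pics/a1.png

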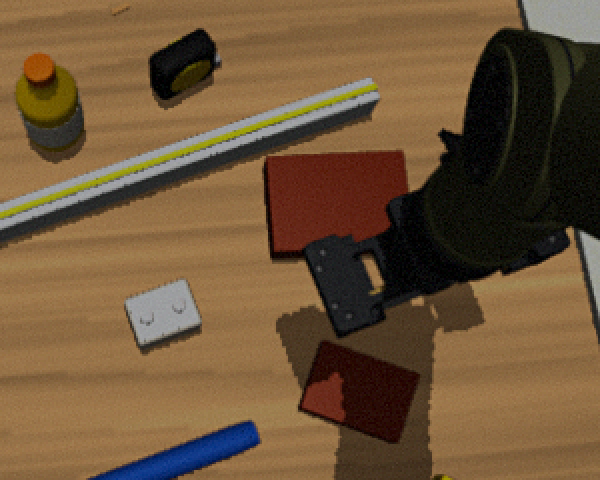

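The gripper, at (400,250) in this crop, is open with its long side along the feed direction. It sits on the robot side of the blank and clear of the small decoy. Next I lower it.

```bash
python3 -m creep '[{"grip":1,"tx":1.1,"ty":-0.6,"tz":0,"spin":0},{"grip":1,"tx":0,"ty":0,"tz":2.5,"spin":0},{"grip":1,"tx":0,"ty":0,"tz":2.5,"spin":0},{"grip":1,"tx":0,"ty":0,"tz":2.4,"spin":0},{"grip":1,"tx":0,"ty":0,"tz":0,"spin":0},{"grip":1,"tx":0,"ty":0,"tz":0,"spin":0}]' >/dev/null
python3 -c "
from h import *;st()"
```

```text
t 2.48 jig [-109.7 -185.6] z 15.5 yaw-jig 0.07 Fjig [-0.1 -1.   0.4] open 1.0
```

```bash
python3 -m creep '[{"grip":1,"tx":0.6,"ty":0,"tz":0.2,"spin":0},{"grip":1,"tx":0.6,"ty":0,"tz":0.1,"spin":0},{"grip":1,"tx":0.5,"ty":0,"tz":0,"spin":0},{"grip":1,"tx":0.5,"ty":0,"tz":0,"spin":0},{"grip":1,"tx":0.5,"ty":0,"tz":0,"spin":0},{"grip":1,"tx":0.5,"ty":0,"tz":0,"spin":0},{"grip":1,"tx":0.5,"ty":0,"tz":0,"spin":0},{"grip":1,"tx":0.5,"ty":0,"tz":0,"spin":0}]' >/dev/null
python3 -c "
from h import *;st();blank()"
```

```text
t 3.15 jig [ -68.8 -186.7] z 12.1 yaw-jig -0.0 Fjig [-4.6 -2.7  5.5] open 1.0
blank [   7.5 -175.5] [122.5  62. ] -3.93
```

```bash
python3 -m creep '[{"grip":1,"tx":0.3,"ty":0,"tz":0,"spin":0},{"grip":1,"tx":0.3,"ty":0,"tz":0,"spin":0},{"grip":1,"tx":0.3,"ty":0,"tz":0,"spin":0},{"grip":1,"tx":0,"ty":0,"tz":0,"spin":0},{"grip":1,"tx":0,"ty":0,"tz":0,"spin":0}]' >/dev/null
python3 -c "
from h import *;st();blank()"
```

```text
t 3.62 jig [ -59.6 -186. ] z 11.8 yaw-jig 0.06 Fjig [-3.9 -1.8  3.9] open 1.0
blank [  15.6 -173. ] [127.2  56.2] -1.03
```

```bash
python3 -m creep '[{"grip":1,"tx":0.3,"ty":0,"tz":0,"spin":0},{"grip":1,"tx":0.2,"ty":0,"tz":0,"spin":0},{"grip":1,"tx":0.1,"ty":0,"tz":0,"spin":0},{"grip":1,"tx":0,"ty":0,"tz":0,"spin":0}]' >/dev/null
python3 -c "
from h import *;st()"
python3 -m creep '[{"grip":1,"tx":0.1,"ty":0,"tz":0,"spin":0},{"grip":1,"tx":0.1,"ty":0,"tz":0,"spin":0},{"grip":1,"tx":0,"ty":0,"tz":0,"spin":0}]' >/dev/null
python3 -c "
from h import *;st();blank()"
```

```text
t 4.0 jig [ -55.5 -185.2] z 11.6 yaw-jig 0.07 Fjig [-6.9 -0.6  7. ] open 1.0
t 4.25 jig [ -55.5 -185.2] z 11.5 yaw-jig 0.05 Fjig [-9.  -0.9  9. ] open 1.0
blank [  20.3 -171.5] [125.6  54.6] -0.6
```

```bash
python3 -m creep '[{"grip":1,"tx":-1,"ty":0,"tz":0,"spin":0},{"grip":1,"tx":-1,"ty":0,"tz":-0.5,"spin":0},{"grip":0,"tx":0,"ty":2.5,"tz":-2.5,"spin":0},{"grip":0,"tx":0,"ty":2.5,"tz":-2.5,"spin":-7},{"grip":0,"tx":0,"ty":2.5,"tz":-2.5,"spin":-7},{"grip":0,"tx":0,"ty":2,"tz":-0.5,"spin":-7},{"grip":0,"tx":0,"ty":0,"tz":0,"spin":-7},{"grip":0,"tx":0,"ty":0,"tz":0,"spin":-7}]' >/dev/null
python3 -m creep '[{"grip":0,"tx":0,"ty":0,"tz":0,"spin":-7},{"grip":0,"tx":0,"ty":0,"tz":0,"spin":-7},{"grip":0,"tx":0,"ty":0,"tz":0,"spin":-7},{"grip":0,"tx":0,"ty":0,"tz":0,"spin":-7},{"grip":0,"tx":0,"ty":0,"tz":0,"spin":-7},{"grip":0,"tx":0,"ty":0,"tz":0,"spin":-7},{"grip":0,"tx":0,"ty":0,"tz":0,"spin":-7},{"grip":0,"tx":0,"ty":0,"tz":0,"spin":-3}]' >/dev/null
python3 -c "
from h import *;st();p=blank();cv2.imwrite('pics/a2.png',p[90:330,230:530,::-1].repeat(2,0).repeat(2,1))"
```

```text
t 5.63 jig [ -61.9 -278.4] z 96.5 yaw-jig 87.46 Fjig [ 0.2 -0.4 -0.1] open 0.5
blank [   2.2 -172.8] [128.2  90.6] -0.76
```

View pics/a2.png

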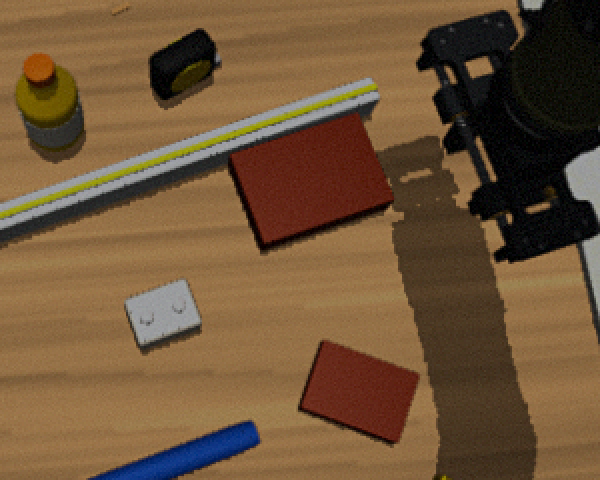

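The blank is flush along the fence, at (310,180) in the crop, heading for the gap. The gripper is behind its tail.

```bash
python3 -m creep '[{"grip":-0.1,"tx":0,"ty":2,"tz":0,"spin":-2.5},{"grip":-0.1,"tx":0,"ty":2,"tz":0,"spin":0},{"grip":-0.1,"tx":0,"ty":2,"tz":0,"spin":0},{"grip":-0.1,"tx":0,"ty":0,"tz":2.5,"spin":0},{"grip":-0.1,"tx":0,"ty":0,"tz":2.5,"spin":0},{"grip":-0.1,"tx":0,"ty":0,"tz":2.5,"spin":0},{"grip":-0.1,"tx":0,"ty":0,"tz":0.8,"spin":0},{"grip":-0.1,"tx":0,"ty":0,"tz":0,"spin":0}]' >/dev/null
python3 -m creep '[{"grip":-0.1,"tx":0,"ty":0,"tz":0,"spin":0}]' >/dev/null
python3 -c "
from h import *;st()"
```

```text
t 6.43 jig [  -2.8 -280.7] z 14.1 yaw-jig 89.54 Fjig [ 1.   0.2 -0.4] open 0.45
```

```bash
python3 -m creep '[{"grip":-0.1,"tx":1.2,"ty":0,"tz":0.2,"spin":-0.4},{"grip":-0.1,"tx":1.2,"ty":0,"tz":0,"spin":0},{"grip":-0.1,"tx":0.8,"ty":0,"tz":0,"spin":0},{"grip":-0.1,"tx":0.8,"ty":0,"tz":0,"spin":0},{"grip":-0.1,"tx":1,"ty":0,"tz":0,"spin":0},{"grip":-0.1,"tx":1,"ty":0,"tz":0,"spin":0},{"grip":-0.1,"tx":1,"ty":0,"tz":0,"spin":0},{"grip":-0.1,"tx":0.5,"ty":0,"tz":0,"spin":0}]' >/dev/null
python3 -c "
from h import *;st();blank()"
python3 -m creep '[{"grip":-0.1,"tx":0.8,"ty":0,"tz":0,"spin":0},{"grip":-0.1,"tx":0.8,"ty":0,"tz":0,"spin":0},{"grip":-0.1,"tx":0.8,"ty":0,"tz":0,"spin":0},{"grip":-0.1,"tx":0.8,"ty":0,"tz":0,"spin":0},{"grip":-0.1,"tx":0.2,"ty":0,"tz":0,"spin":0}]' >/dev/null
python3 -c "
from h import *;st();p=blank();cv2.imwrite('pics/a3.png',p[90:330,230:530,::-1].repeat(2,0).repeat(2,1))"
```

```text
t 7.1 jig [  -2.6 -206.4] z 13.2 yaw-jig 89.95 Fjig [ 0.7 -4.1  3.5] open 0.45
blank [   0.3 -124. ] [ 90.7 112.8] 0.65
t 7.57 jig [  -3.4 -170.2] z 11.7 yaw-jig 90.04 Fjig [-0.3 -4.3  3.5] open 0.45
blank [  2.2 -87. ] [112.4  85.3] -0.72
```

View pics/a3.png

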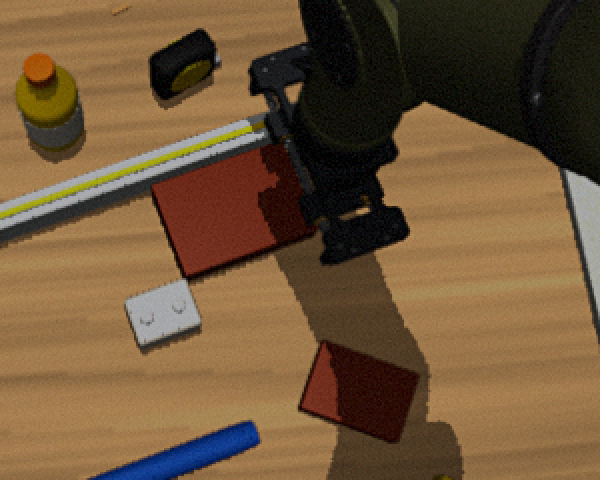

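The blank's leading end, from (152,187) to (187,276) in the crop, is at the mouth of the gap. It is on line beside the guide block at (163,312).

```bash
python3 -m creep '[{"grip":-0.1,"tx":0.6,"ty":0,"tz":0,"spin":0},{"grip":-0.1,"tx":0.6,"ty":0,"tz":0,"spin":0},{"grip":-0.1,"tx":0.6,"ty":0,"tz":0,"spin":0},{"grip":-0.1,"tx":0.6,"ty":0,"tz":0,"spin":0}]' >/dev/null
python3 -c "
from h import *;st();blank()"

```

```text
t 7.95 jig [  -3.8 -147.4] z 11.4 yaw-jig 89.95 Fjig [-0.  -2.5  1.3] open 0.45
blank [ 19.  -69.1] [ 51.3 102.1] 0.24
```

Force is low, so it is entering freely. I keep pushing.

```bash
python3 -m creep '[{"grip":-0.1,"tx":0.8,"ty":0,"tz":0,"spin":0},{"grip":-0.1,"tx":0.8,"ty":0,"tz":0,"spin":0},{"grip":-0.1,"tx":0.8,"ty":0,"tz":0,"spin":0},{"grip":-0.1,"tx":0.8,"ty":0,"tz":0,"spin":0}]' >/dev/null
python3 -c "
from h import *;st();blank()"
python3 -m creep '[{"grip":-0.1,"tx":0.8,"ty":0.05,"tz":0,"spin":0},{"grip":-0.1,"tx":0.8,"ty":0,"tz":0,"spin":0},{"grip":-0.1,"tx":0.8,"ty":0,"tz":0,"spin":0},{"grip":-0.1,"tx":0.8,"ty":0,"tz":0,"spin":0},{"grip":-0.1,"tx":0.8,"ty":0,"tz":0,"spin":0}]' >/dev/null
python3 -c "
from h import *;st();p=blank();cv2.imwrite('pics/a4.png',p[90:330,150:450,::-1].repeat(2,0).repeat(2,1))"
```

```text
t 8.33 jig [  -3.8 -114.5] z 11.4 yaw-jig 89.99 Fjig [ 0.4 -0.9 -0.7] open 0.45
blank [ 29.1 -53.3] [56.9 34.3] -4.22
t 8.8 jig [ -3.  -75.3] z 11.7 yaw-jig 89.96 Fjig [ 0.  -1.5 -0.7] open 0.45
blank [ 36.4 -25.8] [ 7.3 21. ] -20.03
```

View pics/a4.png

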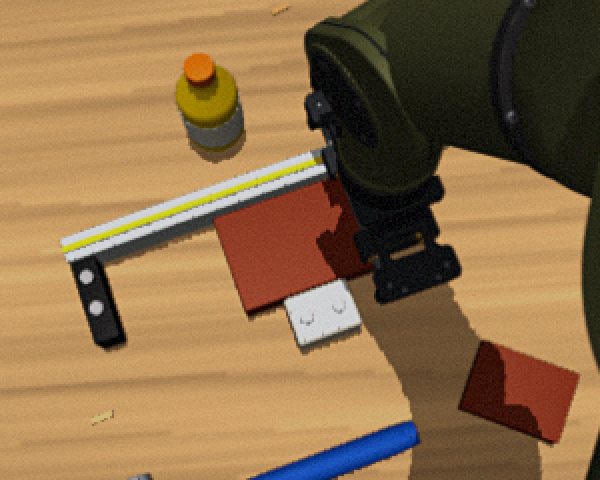

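The blank is well inside the gap, with its leading end from (216,220) to (250,312) in the crop. The wrist is heading towards the glue bottle at (210,110), so I check that clearance.

```bash
python3 - <<'E'
from h import *
st()
for n in('top','scene'):
    p,ray,o,W=cloud(n,*optics.snapshot(n)); J=F(W[...,:2]*1000); q=p.astype(int); z=W[...,2]*1000
    dark=(q.max(-1)<75)&(z>60)&(J[...,1]<10)&(J[...,1]>-190)
    for lo,hi in((60,100),(100,140),(140,200),(200,300)):
        m=dark&(z>lo)&(z<hi)
        if m.sum()>20: print(n,lo,hi,m.sum(),np.percentile(J[m],[1,99],axis=0).round().tolist())
    cv2.imwrite(f'pics/{n}5.png',p[...,::-1])
E
```

```text
t 8.85 jig [ -2.7 -72.6] z 11.8 yaw-jig 90.1 Fjig [ 0.   1.7 -0.6] open 0.45
top 60 100 307 [[-83.0, -106.0], [128.0, 8.0]]
top 100 140 1516 [[-95.0, -106.0], [89.0, -39.0]]
top 140 200 702 [[-42.0, -106.0], [2.0, -36.0]]
top 200 300 899 [[-39.0, -98.0], [17.0, -30.0]]
scene 60 100 1743 [[-1384.0, -110.0], [142.0, 8.0]]
scene 100 140 3148 [[-1379.0, -110.0], [91.0, 2.0]]
scene 140 200 1542 [[-1378.0, -113.0], [35.0, 7.0]]
scene 200 300 3827 [[-22.0, -117.0], [36.0, -53.0]]
```

View pics/scene5.png

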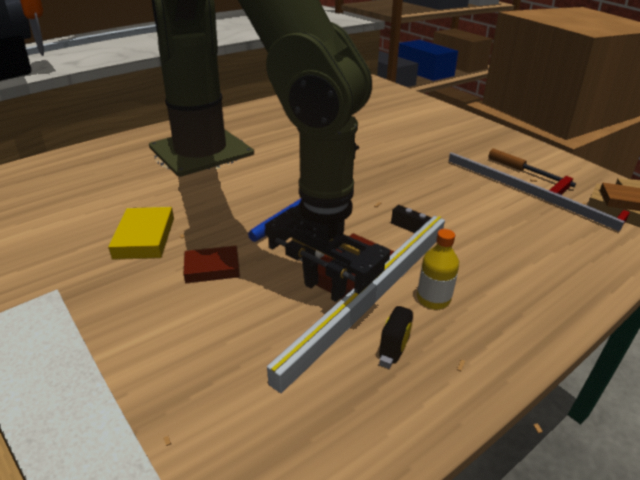

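The gripper body reaches jig x ≈ 90 and the glue starts at about 112. I shift the tool 7 mm towards the robot and narrow the fingers for more margin.

```bash
python3 -m creep '[{"grip":-0.3,"tx":-0.5,"ty":0,"tz":0,"spin":0},{"grip":-0.3,"tx":0,"ty":-0.7,"tz":0,"spin":0},{"grip":-0.3,"tx":0,"ty":0,"tz":0,"spin":0},{"grip":-0.3,"tx":0.5,"ty":0,"tz":0,"spin":0},{"grip":-0.3,"tx":0.7,"ty":0,"tz":0,"spin":0},{"grip":-0.3,"tx":0.7,"ty":0,"tz":0,"spin":0},{"grip":-0.3,"tx":0.7,"ty":0,"tz":0,"spin":0}]' >/dev/null
python3 -c "
from h import *;st()"
python3 -m creep '[{"grip":-0.3,"tx":0.7,"ty":0,"tz":0,"spin":0},{"grip":-0.3,"tx":0.7,"ty":0,"tz":0,"spin":0},{"grip":-0.3,"tx":0.7,"ty":0,"tz":0,"spin":0},{"grip":-0.3,"tx":0.7,"ty":0,"tz":0,"spin":0}]' >/dev/null
python3 -c "
from h import *;st();p=blank();cv2.imwrite('pics/a6.png',p[90:330,150:450,::-1].repeat(2,0).repeat(2,1))"
```

```text
t 9.53 jig [ -9.9 -54.6] z 11.7 yaw-jig 89.96 Fjig [-0.6 -0.4 -0.6] open 0.35
t 9.87 jig [ -9.9 -26.5] z 11.7 yaw-jig 89.96 Fjig [ 0.1 -2.3 -1.1] open 0.36
blank [-6.2 15.2] [33.2 80.9] -9.58
```

View pics/a6.png

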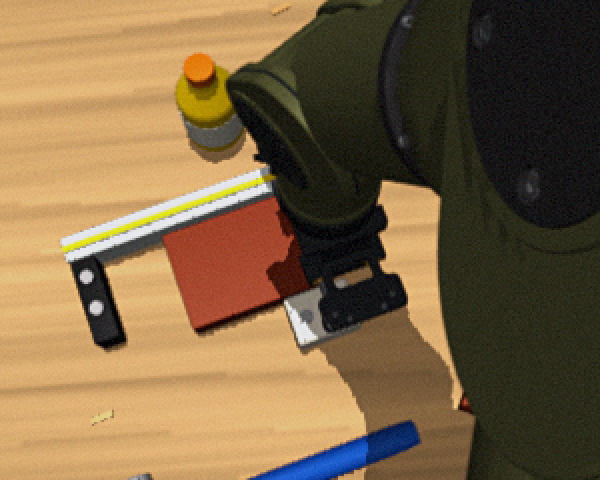

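The blank's leading end, from (163,240) to (197,330) in the crop, has passed the gap and nothing else has moved. Last stretch.

```bash
python3 -m creep '[{"grip":-0.3,"tx":0.7,"ty":0,"tz":0,"spin":0},{"grip":-0.3,"tx":0.7,"ty":0,"tz":0,"spin":0},{"grip":-0.3,"tx":0.7,"ty":0,"tz":0,"spin":0},{"grip":-0.3,"tx":0.7,"ty":0,"tz":0,"spin":0},{"grip":-0.3,"tx":0.7,"ty":0,"tz":0,"spin":0},{"grip":-0.3,"tx":0.7,"ty":0,"tz":0,"spin":0},{"grip":-0.3,"tx":0.6,"ty":0,"tz":0,"spin":0},{"grip":-0.3,"tx":0.2,"ty":0,"tz":0,"spin":0}]' >/dev/null
python3 -c "
from h import *;st()"
python3 -m creep '[{"grip":-0.3,"tx":0.3,"ty":0,"tz":0,"spin":0},{"grip":-0.3,"tx":0.3,"ty":0,"tz":0,"spin":0},{"grip":-0.3,"tx":0,"ty":0,"tz":0,"spin":0}]' >/dev/null
python3 -c "
from h import *;st();blank()"
```

```text
t 10.58 jig [-9.7 24.5] z 11.8 yaw-jig 90.04 Fjig [-0.8 -1.1  1.5] open 0.35
t 10.83 jig [-9.8 29.3] z 11.8 yaw-jig 89.97 Fjig [-0.7 -0.8  0.4] open 0.35
blank [-29.1  78. ] [29.4 28.5] 4.8
```

```bash
python3 -m creep '[{"grip":-0.3,"tx":0.3,"ty":0,"tz":0,"spin":0},{"grip":-0.3,"tx":0.2,"ty":0,"tz":0,"spin":0},{"grip":-0.3,"tx":0,"ty":0,"tz":0,"spin":0}]' >/dev/null
python3 -c "
from h import *;st()"
python3 -m creep '[{"grip":-0.3,"tx":0.2,"ty":0,"tz":0,"spin":0},{"grip":-0.3,"tx":0.1,"ty":0,"tz":0,"spin":0},{"grip":-0.3,"tx":0,"ty":0,"tz":0,"spin":0}]' >/dev/null
python3 -c "
from h import *;st()"
```

```text
t 11.13 jig [-9.8 34.2] z 11.7 yaw-jig 89.97 Fjig [ 1.2 -0.7  0.5] open 0.35
t 11.38 jig [-9.9 34.7] z 11.7 yaw-jig 89.88 Fjig [ 0.5 -5.5  0.3] open 0.35
```

The tool has stopped advancing and the force is up, so the blank is against the stop. I press a little more, then withdraw.

```bash
python3 -m creep '[{"grip":-0.3,"tx":0.2,"ty":0,"tz":0,"spin":0},{"grip":-0.3,"tx":0.1,"ty":0,"tz":0,"spin":0},{"grip":-0.3,"tx":0,"ty":0,"tz":0,"spin":0}]' >/dev/null
python3 -c "
from h import *;st()"
python3 -m creep '[{"grip":-0.3,"tx":-0.5,"ty":0,"tz":0,"spin":0},{"grip":-0.3,"tx":-1,"ty":0,"tz":0,"spin":0},{"grip":-0.3,"tx":-2,"ty":0,"tz":0,"spin":0},{"grip":-0.3,"tx":-2.5,"ty":0,"tz":0,"spin":0},{"grip":-0.3,"tx":-2.5,"ty":0,"tz":0,"spin":0},{"grip":-0.3,"tx":-2.5,"ty":0,"tz":-1,"spin":0},{"grip":-0.3,"tx":-2.5,"ty":0,"tz":-2,"spin":0},{"grip":-0.3,"tx":-2,"ty":0,"tz":-2,"spin":0}]' >/dev/null
python3 -m creep '[{"grip":-0.3,"tx":-2.5,"ty":0,"tz":-2,"spin":0},{"grip":-0.3,"tx":-2.5,"ty":0,"tz":-2,"spin":0},{"grip":-0.3,"tx":-1,"ty":0,"tz":-2,"spin":0},{"grip":-0.3,"tx":0,"ty":0,"tz":0,"spin":0},{"grip":-0.3,"tx":0,"ty":0,"tz":0,"spin":0},{"grip":-0.3,"tx":0,"ty":0,"tz":0,"spin":0}]' >/dev/null
python3 -c "
from h import *;st();p=blank();cv2.imwrite('pics/a7.png',p[90:330,150:450,::-1].repeat(2,0).repeat(2,1))"
```

```text
t 11.63 jig [-10.   34.8] z 11.8 yaw-jig 89.79 Fjig [ 0.7 -9.2  0.1] open 0.35
t 12.8 jig [ -10.4 -173.5] z 120.8 yaw-jig 90.05 Fjig [ 0.1  0.4 -0.4] open 0.35
blank [ 14.1 109.5] [128.4  64.7] -0.3
```

View pics/a7.png

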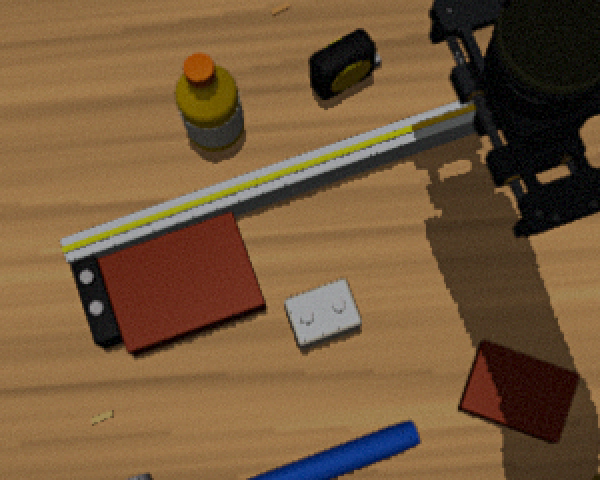

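The blank, at (180,283) in the crop, lies flat against the stop at (97,300) and along the fence. The glue, tape and hammer have not moved, and the arm is clear.

```bash
python3 -c "
from plant import workorder; print(workorder.finish_job())"
```

```text
the job is handed in; nothing more can be done
None
```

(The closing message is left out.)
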